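# Couple a rack-railway wagon with its lock pin

### The job

On the sloping test track, pull the wagon's brass drawbar by its black knob down the slope, out to its stop, so that its eye lies between the locomotive's two clevis plates. Then take the red-knobbed pin from the white block and push it through plates and eye until its steel flange sits flat on the upper plate, and let go. Leave the blue-knobbed spare pin in the block and do not disturb the glass jar.

Things in the scene. Friction and masses are not known exactly. Their poses are not given: they have to be found in the camera images.
- clevis_hole (a point): Centre of the mouth of the clevis hole, on the top face of the upper plate. Axes: x up the slope along the track, y across it, z square to the slope (28 degrees from vertical). The clevis is two aluminium plates 40 mm wide, 6 mm thick, 12 mm apart, with 10.5 mm holes in line, reaching from 46 mm down-slope of this point to 16 mm up-slope. Nothing stands beside them.
- train: Red model locomotive (lower) and flat wagon (upper), fixed on a track that slopes 28 degrees, rising away from the robot. Origin on the track, 62 mm below clevis_hole along z; same axes. Heights along z: red bonnet 89 mm (x under -60), cab roof 129 mm (x under -130), wagon deck 44 mm (x over 50), dark steel box 63 mm (x over 127), crate 75 mm (x over 180). 90 mm wide.
- drawbar (a joint): How far the brass drawbar is pulled out of the wagon, m: 0 fully in, 0.036 at its stop, where its eye is in line with the clevis hole. It slides down the slope, along -x of clevis_hole. A weak spring (under 1 N) draws it back, but its friction (2.5 N) holds it wherever it is left.
- drawbar_knob (a point): Grip point on the drawbar's upright black knob, round, 14 mm diameter with an 18 mm cap: 26 mm above the drawbar's top face, 12 mm below the knob's top, 36 mm above the wagon deck. It stands square to the slope, 60 mm up-slope of the eye, and moves with the drawbar. Axes as clevis_hole.
- drawbar_eye (a point): Centre of the drawbar's 11 mm eye hole, on its top face (8 mm thick there). Axes as clevis_hole. With the drawbar at its stop it lies 8 mm below clevis_hole along z.
- pin: Loose red-knobbed pin, about 40 g. Origin on its axis at the underside of its flange; z towards the knob. Below: steel shaft 8 mm diameter, 36 mm long, tapered foot. Above: steel flange 18 mm diameter, 4 mm thick, then the round knob, 14 mm diameter, from 4 to 34 mm. It starts upright in one of the white block's two holes, flange on the block.
- spare_pin: The same pin with a blue knob, in the block's other hole. To be left there.
- pin_block: Fixed white plastic block, 56 (x) by 124 (y) by 45 mm high, origin at the centre of its underside. Two 10.5 mm holes at y = -32 and +32 mm; which pin stands in which varies. It stands left or right of the track.
- jar: Loose closed glass jar with a steel cap, 60 mm diameter, 85 mm tall, origin at the centre of its underside, on the other side of the track from the block. To be left standing.

How it is judged:
By the outcome, as a careful person would: the job done as asked, in the order asked, and still so for the second after the job is handed in, with the robot touching nothing.
It also fails if it takes over 56 s, if anything falls off the work surface, if the arm or the gripper's body presses on something with over 40 N, if the wrist force passes 120 N, or if a joint passes its speed limit or range.

### The arm

A 6-joint arm with a two-finger parallel gripper is mounted at the origin on the work surface. World frame = base frame: x ahead of the robot, y to its left, z up, the work surface at z = 0. Lengths are in m, angles in rad, forces in N, time in s.
With the tool pointing down it reaches from about 0.225 to 0.875 m from the base axis. Payload 3.4 kg.
Tool frame: the origin (TCP) lies where the fingers leave the gripper's body, on its centre line; the fingertips stand 73 mm ahead of it and the grasp point (between the pads) lies 54 mm ahead of it (manip.pinch_z is the distance from the TCP to the grasp point, in m); z points along the fingers, y is the line along which they close (so a half turn about z gives the same grasp; the last joint's range is limited). The gripper opens to 85 mm and grips with 20 to 120 N. Pads are 22 mm wide; open, the fingers measure 114 mm over their backs; the gripper's body (76 mm by 85 mm) begins 54 mm behind the grasp point. The pads swing forward as they close: fully open they stand 13 mm farther back than shut.
Start: joints at [1.177, 0.276, 1.505, -0, 1.361, -0.121], TCP at [0.155, 0.554, 0.304] pointing down, gripper open.
Joint ranges: [-2.89, 2.89], [-0.75, 2.08], [0.22, 2.7], [-1.18, 4.32], [0.11, 2.71], [-2.7, 2.7]. Speed limits (rad/s): [2.57, 2.57, 3.14, 3.14, 3.14, 3.14].

### API

Orientations are given as a unit quaternion [w, x, y, z].
In Python, from rig import readout, imaging, manip gives the robot as it stands. The module is installed in compiled form; this text tells all that it offers.
- The arm moves only by the tool servo_tool, never from a script. Its argument "moves" is a list of rows, each an object with "dp": the shift along the tool's x, y, z in units of 0.2 m (1.0 is 0.2 m), a list of three; "delta_rot": the turn, a rotation vector about the tool's x, y, z in units of 0.1 rad (1.0 is 0.1 rad), a list of three; "fingers": the opening, from 0 (shut) to 1 (fully open). In form: [{"dp": [dx, dy, dz], "delta_rot": [wx, wy, wz], "fingers": fingers}, ...]. A call has 1 to 5 rows; each row shifts and turns the commanded pose from where the row before left it, along the tool's axes as they then stand; what a row does not reach is not made up. A row lasts 1/10 s, in which the tool goes at most 50 mm and 8.59 degrees, less where a joint would pass 70% of its speed; a pose out of reach is approached as far as the arm can. A call with a number of a shift or a turn outside -1 to 1 is refused whole. A call with a gripper value outside its range is refused whole. The fingers move at their own pace and stop on an object; "force" is the grip in N (left out, the last holds). Time passes only in rows, so rows that do not move let the fingers close. It gives the time, the measured TCP pose, the force, the opening and the grip force at its end, in the units of the state.
- readout.get_state(): the state, without advancing time (a new reading comes with each control period).
- imaging.get_image(name): name is "scene" or "top" or "wrist"; returns (picture, depth): 420x560x3 uint8, red, green, blue; 420x560 float32, m along the optical axis (not along the pixel's ray), 0 where there is no reading.
- imaging.calibration(name): a dict with "intrinsics" (3x3 intrinsics, pixels), "R" (3x3) and "t" (3): a world point X has camera coordinates R X + t; the wrist camera has in their place "hand_eye" (4x4, takes a point from camera to tool coordinates, whose origin is the TCP and whose axes are the flange's). Camera axes: x right, y down, z forward; pixel columns grow to the right and rows downward; lengths in m; the calibration is good to about 2 mm. The wrist camera is an equidistant fisheye: a pixel r from the principal point sees the ray r / f radians off the axis. A picture is of the moment at which its call begins: read the wrist's pose just before it. calibration takes no time and is no camera call.
- manip.sign_off(): hands the job in; it is judged then, once.
The state is a dict: "clock": time; "qpos": joint angles; "qd": joint speeds; "effort": joint torques, N m; "position": TCP position; "ee_rot": TCP orientation; "contact_force": force on the tool from outside, world axes, zero at the start; "moment": the same for the moment, N m; "width": finger opening in m; "gripper_force": force on a finger pad.
Only numpy, scipy, OpenCV 4.12 (cv2) and the standard library are available. Lean on these libraries where they do the work, as an engineer would, in place of code of your own. Each camera call takes 0.05 s, during which the arm holds its last target. There are 200 camera calls.

## Working session

There is one attempt and no reset: what is moved stays moved. The work goes in short steps, Python scripts to look and compute and a tool call to move; the robot and the scene stay as the last step left them, time stands still between calls to the robot, and variables do not carry over. Pictures are saved under pics/ and viewed, at most 12 in all, crops included, and the job is handed in when it is done.

Besides the shell and the picture viewer there is one more tool, called after "Call:" in YAML: its name, and indented under it one key for each argument. servo_tool: Moves the arm, as the interface text tells. Its arguments: {"type":"object","properties":{"moves":{"type":"array"},"force":{"type":"number"}},"required":["moves"]}

```bash
mkdir -p pics; python3 - <<'E'
from rig import readout, imaging, manip
import numpy as np, cv2
np.set_printoptions(precision=4,suppress=True)
for n in ("scene","top"):
    p,d=imaging.get_image(n); np.savez(n+".npz",p=p,d=d); cv2.imwrite(f"pics/{n}0.png",p[:,:,::-1])
    c=imaging.calibration(n); print(n,c["intrinsics"],c["R"],c["t"], (d>0).mean())
print(imaging.calibration("wrist")); print(readout.get_state(), manip.pinch_z)
E
```

```text
scene [[386.0898   0.     284.1596]
 [  0.     386.0898 200.1351]
 [  0.       0.       1.    ]] [[-0.5286  0.8489  0.0035]
 [ 0.6058  0.3801 -0.6989]
 [-0.5946 -0.3673 -0.7152]] [ 0.2722 -0.2114  1.2374] 0.9960714285714286
top [[401.6827   0.     283.098 ]
 [  0.     401.6827 218.76  ]
 [  0.       0.       1.    ]] [[-0.02   -0.9997  0.0145]
 [-0.9916  0.018  -0.1279]
 [ 0.1276 -0.017  -0.9917]] [-0.0087  0.551   1.2131] 0.9960799319727891
{'intrinsics': array([[325.1923,   0.    , 283.7572],
       [  0.    , 325.1923, 206.1656],
       [  0.    ,   0.    ,   1.    ]]), 'hand_eye': array([[ 0.0002, -0.9517, -0.3071,  0.0789],
       [ 1.    ,  0.0005, -0.0007,  0.0001],
       [ 0.0008, -0.3071,  0.9517, -0.0705],
       [ 0.    ,  0.    ,  0.    ,  1.    ]])}
{'clock': 0.1, 'qpos': array([ 1.177 ,  0.2765,  1.506 ,  0.    ,  1.3607, -0.121 ]), 'qd': array([ 0.0009, -0.0006, -0.0015, -0.0007,  0.0004,  0.0004]), 'effort': array([  0.0027, -41.7707, -24.6402,  -0.0002,   0.0057,  -0.    ]), 'position': array([0.1548, 0.5534, 0.3031]), 'ee_rot': array([-0.0002,  0.136 ,  0.9907, -0.0008]), 'contact_force': array([ 1.036 ,  0.6658, -0.0602]), 'moment': array([ 0.0028,  0.0393, -0.0247]), 'gripper_force': 0.0, 'width': 0.0855383052710042} 0.0539
```

View pics/scene0.png

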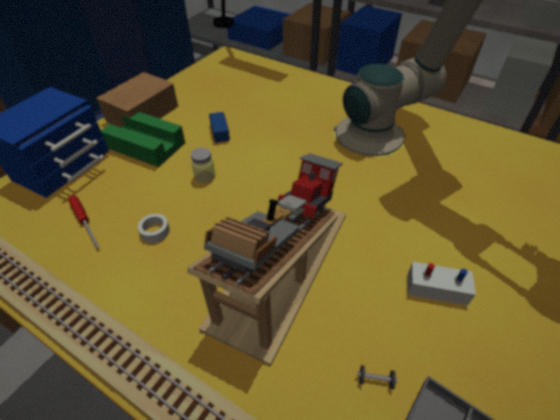

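View pics/top0.png

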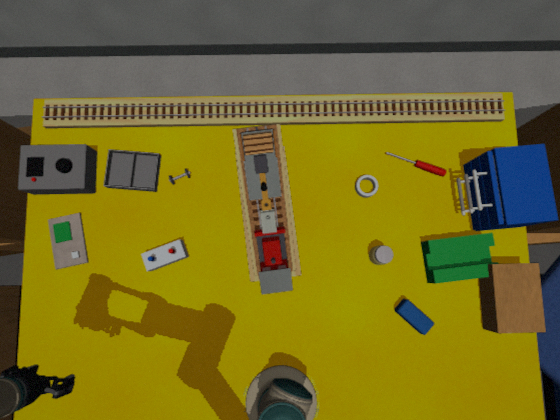

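The scene view shows the train in the centre (clevis near (290,203), black knob near (272,209)) and the white block at (442,283). In the top view, the clevis is at about (267,215), the black knob at (264,187), the red pin at (180,251), the blue pin at (151,258) and the jar at (381,254).

```bash
cat > h.py <<'E'
import numpy as np, cv2
from rig import readout, imaging, manip
from scipy.spatial.transform import Rotation as Ro
np.set_printoptions(precision=4,suppress=True)
def cloud(n,d):
    c=imaging.calibration(n);K=c["intrinsics"];h,w=d.shape
    u,v=np.meshgrid(np.arange(w),np.arange(h))
    X=np.stack([(u-K[0,2])/K[0,0]*d,(v-K[1,2])/K[1,1]*d,d],-1)
    return (X-c["t"])@c["R"]
def rot(q): return Ro.from_quat([q[1],q[2],q[3],q[0]]).as_matrix()
def ray(n,uv,st=None):
    c=imaging.calibration(n);K=c["intrinsics"];uv=np.asarray(uv,float)
    a=(uv-[K[0,2],K[1,2]])/K[0,0]
    if n!="wrist":
        return -c["R"].T@c["t"], c["R"].T@np.array([a[0],a[1],1])
    r=np.hypot(*a); s=np.sin(r)/r if r>1e-9 else 1
    H=c["hand_eye"];Rt=rot(st["ee_rot"])
    return st["position"]+Rt@H[:3,3], Rt@H[:3,:3]@np.array([a[0]*s,a[1]*s,np.cos(r)])
def hit(o,d,p,n): return o+d*(np.dot(np.asarray(p)-o,n)/np.dot(d,n))
E
python3 - <<'E'
from h import *
D=np.load("top.npz");p,d=D["p"],D["d"];C=cloud("top",d);hsv=cv2.cvtColor(p,cv2.COLOR_RGB2HSV)
red=((hsv[...,0]<8)|(hsv[...,0]>172))&(hsv[...,1]>150)&(hsv[...,2]>60)
blue=(hsv[...,0]>100)&(hsv[...,0]<130)&(hsv[...,1]>120)
white=(hsv[...,1]<70)&(hsv[...,2]>140)
for nm,m,(x0,x1,y0,y1) in [("redpin",red,(140,190,240,272)),("blue",blue,(140,190,240,272)),("block",white,(130,200,230,280)),("loco red",red,(240,300,210,290)),("jar",white,(365,400,235,270))]:
    q=np.zeros_like(m);q[y0:y1,x0:x1]=m[y0:y1,x0:x1];P=C[q]
    print(nm,q.sum(),np.argwhere(q).mean(0)[::-1],P.mean(0) if len(P) else "", np.percentile(P[:,2],[5,50,95]) if len(P) else "")
    if nm=="block": print(cv2.minAreaRect(P[:,:2].astype(np.float32)*1000))
for v in range(125,295,6): print(v,[tuple(np.round(C[v,u],3)) for u in (262,268,)])
z=cv2.resize(p[120:300,225:310],None,fx=3.3,fy=3.3,interpolation=cv2.INTER_CUBIC)
S=np.load("scene.npz")["p"]
z2=cv2.resize(S[150:290,190:350],None,fx=3.2,fy=3.2,interpolation=cv2.INTER_CUBIC)
H=max(len(z),len(z2));o=np.zeros((H,z.shape[1]+z2.shape[1],3),np.uint8);o[:len(z),:z.shape[1]]=z;o[:len(z2),z.shape[1]:]=z2
cv2.imwrite("pics/crop.png",np.clip(o[:,:,::-1].astype(int)*1.6,0,255).astype(np.uint8));print(o.shape)
E
```

```text
redpin 16 [170.5 250.5] [0.4566 0.3168 0.0772] [0.0735 0.0773 0.0803]
blue 22 [150.7273 258.5   ] [0.4342 0.3751 0.0752] [0.0642 0.0767 0.081 ]
block 615 [162.7073 254.8667] [0.4456 0.3478 0.0476] [0.0398 0.044  0.048 ]
((442.342041015625, 215.93357849121094), (430.2673034667969, 91.48701477050781), 88.60345458984375)
loco red 703 [271.5761 248.8962] [0.4517 0.0166 0.15  ] [0.1224 0.1453 0.1652]
jar 51 [381.9608 256.6863] [ 0.4259 -0.3086  0.0848] [0.0812 0.085  0.0882]
125 [(np.float64(0.785), np.float64(0.036), np.float64(0.22)), (np.float64(0.783), np.float64(0.02), np.float64(0.226))]
131 [(np.float64(0.754), np.float64(0.035), np.float64(0.261)), (np.float64(0.751), np.float64(0.019), np.float64(0.269))]
137 [(np.float64(0.729), np.float64(0.035), np.float64(0.287)), (np.float64(0.729), np.float64(0.019), np.float64(0.286))]
143 [(np.float64(0.714), np.float64(0.035), np.float64(0.283)), (np.float64(0.716), np.float64(0.02), np.float64(0.277))]
149 [(np.float64(0.391), np.float64(0.002), np.float64(1.274)), (np.float64(0.702), np.float64(0.02), np.float64(0.273))]
155 [(np.float
[... 2238 characters left out ...]
loat64(0.112)), (np.float64(0.413), np.float64(0.028), np.float64(0.131))]
269 [(np.float64(0.397), np.float64(0.044), np.float64(0.146)), (np.float64(0.396), np.float64(0.027), np.float64(0.152))]
275 [(np.float64(0.38), np.float64(0.044), np.float64(0.166)), (np.float64(0.38), np.float64(0.027), np.float64(0.164))]
281 [(np.float64(0.364), np.float64(0.044), np.float64(0.153)), (np.float64(0.363), np.float64(0.028), np.float64(0.155))]
287 [(np.float64(0.347), np.float64(0.045), np.float64(0.151)), (np.float64(0.347), np.float64(0.028), np.float64(0.148))]
293 [(np.float64(0.33), np.float64(0.045), np.float64(0.139)), (np.float64(0.323), np.float64(0.032), np.float64(0.004))]
(594, 792, 3)
```

View pics/crop.png

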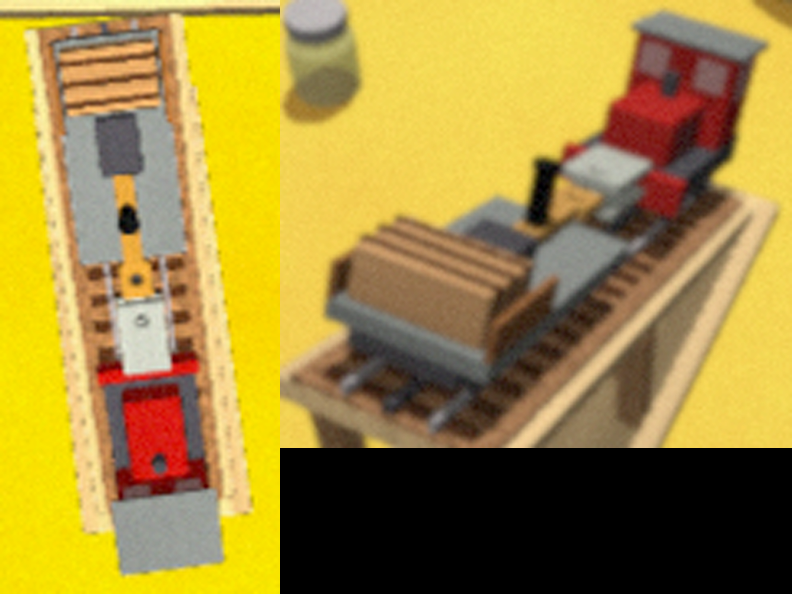

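```bash
cat >> h.py <<'E'
YAW=np.radians(6.4)
def frame(yaw=None):
    y=YAW if yaw is None else yaw
    c,s=np.cos(np.radians(28)),np.sin(np.radians(28)); d=np.array([np.cos(y),np.sin(y),0]);z=np.array([0,0,1.])
    return np.stack([c*d+s*z,np.array([-np.sin(y),np.cos(y),0]),c*z-s*d],1)   # columns xs,ys,n
def slopeR(yaw=None):
    F=frame(yaw); return np.stack([-F[:,0],F[:,1],-F[:,2]],1)
def downR(yaw=None):
    y=YAW if yaw is None else yaw
    return np.stack([[-np.cos(y),-np.sin(y),0],[-np.sin(y),np.cos(y),0],[0,0,-1.]],1)
def go(pos,R):
    st=readout.get_state();Rc=rot(st["ee_rot"])
    rv=Ro.from_matrix(Rc.T@R).as_rotvec()
    print("t",st["clock"],"rot units",rv/.1,"| dp units: before rot",Rc.T@(pos-st["position"])/.2,"after rot",R.T@(pos-st["position"])/.2, "w",st["width"])
E
python3 - <<'E'
from h import *
F=frame(); g=np.array([.6176,.0346,.2374]); print(F)
go(g+F[:,2]*.154,slopeR())
E
```

```text
[[ 0.8774 -0.1115 -0.4665]
 [ 0.0984  0.9938 -0.0523]
 [ 0.4695  0.      0.8829]]
t 0.1 rot units [-0.9544 -4.8314 -3.7637] | dp units: before rot [-2.5923 -2.0109 -0.3485] after rot [-1.6209 -2.8359  0.4641] w 0.0855383052710042
```

Call:
servo_tool:
  moves:
    - {"dp": [-0.17, -0.13, -0.06], "delta_rot": [0, 0, 0], "fingers": 1}
    - {"dp": [-0.17, -0.13, -0.06], "delta_rot": [0, 0, 0], "fingers": 1}
    - {"dp": [-0.17, -0.13, -0.06], "delta_rot": [0, 0, 0], "fingers": 1}
    - {"dp": [-0.17, -0.13, -0.06], "delta_rot": [0, 0, 0], "fingers": 1}
    - {"dp": [-0.17, -0.13, -0.06], "delta_rot": [0, 0, 0], "fingers": 1}

```text
clock: 0.6
position: [0.2841, 0.3812, 0.364]
ee_rot: [-0.0, 0.136, 0.991, -0.0]
contact_force: [1.2, 1.1, -0.6]
width: 0.0856
gripper_force: 0.0
```

Call:
servo_tool:
  moves:
    - {"dp": [-0.17, -0.13, 0], "delta_rot": [0, 0, 0], "fingers": 1}
    - {"dp": [-0.17, -0.13, 0], "delta_rot": [0, 0, 0], "fingers": 1}
    - {"dp": [-0.17, -0.13, 0], "delta_rot": [0, 0, 0], "fingers": 1}
    - {"dp": [-0.17, -0.13, 0], "delta_rot": [0, 0, 0], "fingers": 1}
    - {"dp": [-0.17, -0.13, 0], "delta_rot": [0, 0, 0], "fingers": 1}

```text
clock: 1.1
position: [0.4128, 0.2102, 0.3637]
ee_rot: [-0.0, 0.136, 0.991, 0.0]
contact_force: [0.5, -1.1, -0.3]
width: 0.0853
gripper_force: 0.0
```

Call:
servo_tool:
  moves:
    - {"dp": [-0.17, -0.13, 0], "delta_rot": [0, 0, 0], "fingers": 1}
    - {"dp": [-0.17, -0.13, 0], "delta_rot": [0, 0, 0], "fingers": 1}
    - {"dp": [-0.17, -0.13, 0], "delta_rot": [0, 0, 0], "fingers": 1}
    - {"dp": [-0.17, -0.13, 0], "delta_rot": [0, 0, 0], "fingers": 1}
    - {"dp": [0, 0, 0], "delta_rot": [0, 0, 0], "fingers": 1}

```text
clock: 1.6
position: [0.5182, 0.0709, 0.3628]
ee_rot: [0.0, 0.139, 0.99, -0.001]
contact_force: [-0.7, 0.1, 0.6]
width: 0.0852
gripper_force: 0.0
```

Call:
servo_tool:
  moves:
    - {"dp": [0, 0, 0], "delta_rot": [-0.12, -0.6, -0.47], "fingers": 0.6}
    - {"dp": [0, 0, 0], "delta_rot": [-0.12, -0.6, -0.47], "fingers": 0.6}
    - {"dp": [0, 0, 0], "delta_rot": [-0.12, -0.6, -0.47], "fingers": 0.6}
    - {"dp": [0, 0, 0], "delta_rot": [-0.12, -0.6, -0.47], "fingers": 0.6}
    - {"dp": [0, 0, 0], "delta_rot": [-0.12, -0.6, -0.47], "fingers": 0.6}

```text
clock: 2.1
position: [0.5145, 0.0757, 0.3635]
ee_rot: [0.152, 0.017, 0.988, 0.01]
contact_force: [-0.7, -0.5, -0.2]
width: 0.0513
gripper_force: 0.0
```

Call:
servo_tool:
  moves:
    - {"dp": [0, 0, 0], "delta_rot": [-0.12, -0.6, -0.47], "fingers": 0.6}
    - {"dp": [0, 0, 0], "delta_rot": [-0.12, -0.6, -0.47], "fingers": 0.6}
    - {"dp": [0, 0, 0], "delta_rot": [-0.12, -0.6, -0.47], "fingers": 0.6}
    - {"dp": [0, 0, 0], "delta_rot": [0, 0, 0], "fingers": 0.6}
    - {"dp": [0, 0, 0], "delta_rot": [0, 0, 0], "fingers": 0.6}

```text
clock: 2.6
position: [0.5146, 0.0753, 0.3638]
ee_rot: [0.24, -0.053, 0.969, 0.015]
contact_force: [0.1, 1.1, 0.3]
width: 0.0514
gripper_force: 0.0
```

```bash
python3 - <<'E'
from h import *
F=frame(); g=np.array([.6176,.0346,.2374])
go(g+F[:,2]*.154,slopeR())
st=readout.get_state();p,d=imaging.get_image("wrist");np.savez("w1.npz",p=p,d=d,pos=st["position"],q=st["ee_rot"])
print(st["position"],rot(st["ee_rot"]))
cv2.imwrite("pics/w1.png",p[:,:,::-1])
E
```

```text
t 2.6 rot units [ 0.0258 -0.0351 -0.0244] | dp units: before rot [-0.1357 -0.2593  0.0163] after rot [-0.135  -0.2596  0.0174] w 0.05135202840805877
[0.5146 0.0753 0.3638] [[-0.8793 -0.1105  0.4632]
 [-0.0962  0.9939  0.0546]
 [-0.4664  0.0034 -0.8846]]
```

View pics/w1.png

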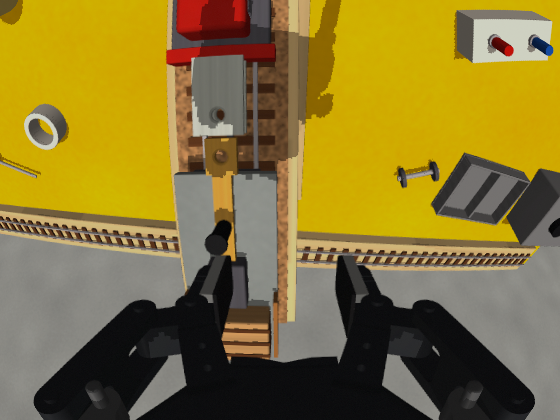

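The wrist view shows the clevis hole at (219,114), the drawbar eye at (221,156), the black knob cap near (216,240), and the red and blue pins at (502,46) and (542,46).

```bash
cat >> h.py <<'E'
def wcloud(d,st):
    c=imaging.calibration("wrist");K=c["intrinsics"];h,w=d.shape
    u,v=np.meshgrid(np.arange(w),np.arange(h));a=(u-K[0,2])/K[0,0];b=(v-K[1,2])/K[0,0];r=np.hypot(a,b)+1e-9
    t=np.tan(r)/r; X=np.stack([a*t*d,b*t*d,d],-1);H=c["hand_eye"]
    return (X@H[:3,:3].T+H[:3,3])@rot(st["ee_rot"]).T+st["position"]
E
python3 - <<'E'
from h import *
Z=np.load("w1.npz");p,d=Z["p"],Z["d"];st=dict(position=Z["pos"],ee_rot=Z["q"]);C=wcloud(d,st)
P=np.concatenate([C[65:100,200:240].reshape(-1,3),C[120:128,203:240].reshape(-1,3)]);P=P[np.isfinite(P).all(1)]
c=np.median(P,0);P=P[np.abs(P-c).max(1)<.05]
n=np.linalg.svd(P-P.mean(0),full_matrices=False)[2][2];n*=np.sign(n[2]);print("plate n",n,"tilt",np.degrees(np.arccos(n[2])),"yaw",np.degrees(np.arctan2(-n[1],-n[0])),np.std((P-P.mean(0))@n))
g=cv2.cvtColor(p,cv2.COLOR_RGB2GRAY)
def blob(x0,x1,y0,y1,th):
    m=np.zeros_like(g);m[y0:y1,x0:x1]=(g[y0:y1,x0:x1]<th)
    k,l,s,ce=cv2.connectedComponentsWithStats(m);i=1+np.argmax(s[1:,4]);return ce[i],s[i],l==i
print(g[106:124,210:230:2])
F=frame()
h,s,_=blob(207,231,104,124,85);H=hit(*ray("wrist",h,st),P.mean(0),F[:,2]);print("hole",h,s,H)
print("eye px gray");print(g[148:166,210:234:2])
# knob pixels
k,s,m=blob(200,235,215,260,45);Q=C[m];print("knob",k,s);q=(Q-H)@F;q=q[np.isfinite(q).all(1)];print("knob in clevis frame pct",np.percentile(q,[2,10,50,90,98],axis=0))
t=q[q[:,2]>np.percentile(q[:,2],97)-.003];print("top pts",len(t),t.mean(0),t.min(0),t.max(0))
# edges: plate left/right in clevis frame, roof etc for yaw
mm=(g>100)
for v in (60,75,90,128): 
  r=g[v].astype(int);print(v,[ (u,int(r[u])) for u in range(186,256,4)])
hsv=cv2.cvtColor(p,cv2.COLOR_RGB2HSV)
for nm,mk in (("red",((hsv[...,0]<8)|(hsv[...,0]>172))),("blue",(hsv[...,0]>100)&(hsv[...,0]<130))):
  mk=mk&(hsv[...,1]>130)&(hsv[...,2]>50);mk[:, :480]=0;mk[65:]=0;T=C[mk];print(nm,mk.sum(),np.argwhere(mk).mean(0)[::-1],T.mean(0),T.min(0),T.max(0))
cv2.imwrite("pics/w1c.png",cv2.resize(p[40:260,170:300,::-1],None,fx=2.6,fy=2.6,interpolation=cv2.INTER_CUBIC))
E
```

```text
plate n [-0.4547 -0.054   0.889 ] tilt 27.250056993117184 yaw 6.772331712537691 0.0013566177809009245
[[106 109 106 100 103 106 111 110 108 110]
 [105 104  94  92  95  97 107 109 108 110]
 [105  91  87  84  90  91  97 109 109 110]
 [102  86  75  84  73  75  96 103 108 110]
 [ 90  81  90  80  62  50  79  98 108 109]
 [ 84  70  94  69  38  36  39  96 109 109]
 [ 83  74  89  61  35  36  36  87 107 109]
 [ 82  84  86  58  36  36  35  72 105 109]
 [ 82  87  87  58  36  36  36  70 105 109]
 [ 81  89  88  60  35  35  36  71 105 109]
 [ 81  86  88  66  34  35  35  73 106 109]
 [ 83  70  94  78  40  36  35  86 107 109]
 [ 85  67 102  81  56  37  43  95 108 109]
 [ 91  77  88  82  76  47  62 100 107 108]
 [ 97  82  75  83  84  79  92 105 108 108]
 [104  85  84  75  89 105 122 109 107 108]
 [105 101  86  86 113 143 185 109 108 108]
 [105 106 104  95 162 181 194 109 108 107]]
hole [217.1818 114.5315] [210 108  15  14 143] [0.5389 0.0277 0.1732]
eye px gray
[[ 93  92  95  93  90  86  92  95  94  91  91  91]
 [ 93  93  95  87  82  80  81  89  93  93  91  91]
 [ 93  93  96  77 105  80  72  82  91  
[... 1431 characters left out ...]
, (234, 113), (238, 115), (242, 111), (246, 63), (250, 64), (254, 101)]
90 [(186, 78), (190, 62), (194, 112), (198, 110), (202, 110), (206, 111), (210, 106), (214, 110), (218, 112), (222, 111), (226, 108), (230, 112), (234, 111), (238, 115), (242, 103), (246, 52), (250, 35), (254, 100)]
128 [(186, 123), (190, 135), (194, 196), (198, 193), (202, 186), (206, 192), (210, 145), (214, 159), (218, 195), (222, 195), (226, 190), (230, 199), (234, 109), (238, 113), (242, 108), (246, 71), (250, 80), (254, 98)]
red 240 [502.2417  46.2042] [0.4572 0.3157 0.0697] [0.451  0.3105 0.0435] [0.4645 0.3544 0.0813]
blue 212 [542.2358  45.9811] [0.4357 0.3724 0.0721] [0.4128 0.0641 0.0492] [0.4429 0.3866 0.3895]
```

View pics/w1c.png

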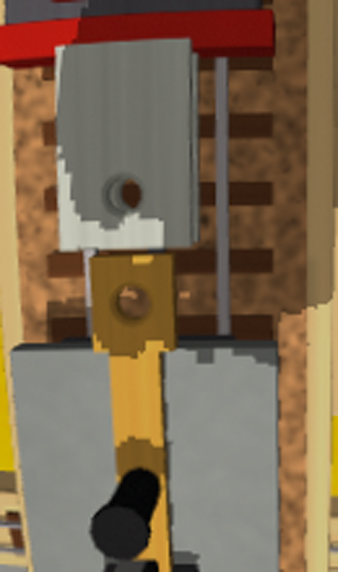

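```bash
cat >> h.py <<'E'
H=np.array([.5389,.0277,.1732]); F=frame()
def cl(x,y,z,R=None): go(H+F@[x,y,z+.0539],slopeR() if R is None else R)   # grasp point in clevis frame
E
python3 -c "
from h import *
cl(.094,0,.018)"
```

```text
t 2.65 rot units [ 0.0243 -0.0289 -0.0209] | dp units: before rot [-0.1046 -0.2505  0.5248] after rot [-0.1026 -0.2494  0.5257] w 0.05128459293486689
```

Call:
servo_tool:
  moves:
    - {"dp": [-0.05, -0.125, 0], "delta_rot": [0.024, -0.029, -0.021], "fingers": 0.6}
    - {"dp": [-0.053, -0.125, 0], "delta_rot": [0, 0, 0], "fingers": 0.6}
    - {"dp": [0, 0, 0], "delta_rot": [0, 0, 0], "fingers": 0.6}
    - {"dp": [0, 0, 0.1], "delta_rot": [0, 0, 0], "fingers": 0.6}
    - {"dp": [0, 0, 0], "delta_rot": [0, 0, 0], "fingers": 0.6}

```text
clock: 3.15
position: [0.5478, 0.0288, 0.3533]
ee_rot: [0.239, -0.054, 0.969, 0.014]
contact_force: [-1.3, -0.1, -1.2]
width: 0.051
gripper_force: 0.0
```

```bash
python3 - <<'E'
from h import *
cl(.094,0,.018)
st=readout.get_state();p,d=imaging.get_image("wrist");C=wcloud(d,st)
cv2.imwrite("pics/w2.png",p[:,:,::-1])
for nm,X in (("hole",H),("knobtop",H+F@[.094,0,.030])):
    c=imaging.calibration("wrist");Ht=c["hand_eye"];t=rot(st["ee_rot"]).T@(X-st["position"]);q=Ht[:3,:3].T@(t-Ht[:3,3]);r=np.arctan2(np.hypot(q[0],q[1]),q[2]);print(nm,c["intrinsics"][:2,2]+325.19*r*q[:2]/np.hypot(q[0],q[1]))
E
```

```text
t 3.15 rot units [ 0.0138 -0.0484 -0.0041] | dp units: before rot [-0.0097 -0.001   0.4144] after rot [-0.0077 -0.0004  0.4144] w 0.05101976868751371
hole [283.1645  85.8704]
knobtop [283.1594 232.2228]
```

View pics/w2.png

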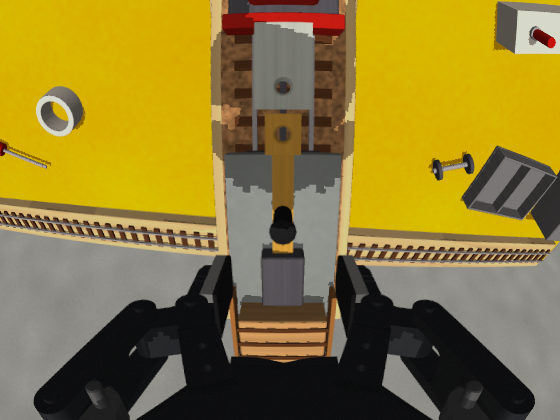

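The wrist view shows the hole at (283,86), the eye at (283,134) and the knob cap at (283,231), all close to where my model puts them. I'll descend and grip.

Call:
servo_tool:
  moves:
    - {"dp": [-0.008, 0, 0.1], "delta_rot": [0.014, -0.048, 0], "fingers": 0.6}
    - {"dp": [0, 0, 0.12], "delta_rot": [0, 0, 0], "fingers": 0.6}
    - {"dp": [0, 0, 0.12], "delta_rot": [0, 0, 0], "fingers": 0.6}
    - {"dp": [0, 0, 0.07], "delta_rot": [0, 0, 0], "fingers": 0.6}
    - {"dp": [0, 0, 0], "delta_rot": [0, 0, 0], "fingers": 0.6}

```text
clock: 3.7
position: [0.5879, 0.0333, 0.2826]
ee_rot: [0.242, -0.055, 0.969, 0.013]
contact_force: [-0.5, -0.2, -0.1]
width: 0.0515
gripper_force: 0.0
```

Call:
servo_tool:
  moves:
    - {"dp": [0, 0, 0], "delta_rot": [0, 0, 0], "fingers": 0}
    - {"dp": [0, 0, 0], "delta_rot": [0, 0, 0], "fingers": 0}
    - {"dp": [0, 0, 0], "delta_rot": [0, 0, 0], "fingers": 0}
    - {"dp": [0, 0, 0], "delta_rot": [0, 0, 0], "fingers": 0}
    - {"dp": [0, 0, 0], "delta_rot": [0, 0, 0], "fingers": 0}
  force: 40

```text
clock: 4.2
position: [0.5885, 0.0327, 0.2859]
ee_rot: [0.246, -0.054, 0.968, 0.013]
contact_force: [-3.5, 0.6, 5.9]
width: 0.0152
gripper_force: 39.0
```

```bash
python3 -c "
from h import *
cl(.094,0,.018);cl(.058,0,.018);st=readout.get_state();print(F.T@(st['position']-H),F.T@st['contact_force'],st['gripper_force'])"
```

```text
t 4.2 rot units [-0.02    0.0818  0.0075] | dp units: before rot [0.0148 0.0029 0.0209] after rot [0.0146 0.0029 0.021 ] w 0.015218983441734255
t 4.2 rot units [-0.02    0.0818  0.0075] | dp units: before rot [0.1948 0.0031 0.0194] after rot [0.1946 0.0029 0.021 ] w 0.015218983441734255
[ 0.0969 -0.0006  0.0761] [-0.2066  0.9616  6.7978] 38.95974576473236
```

Call:
servo_tool:
  moves:
    - {"dp": [0.04, 0, 0], "delta_rot": [0, 0, 0], "fingers": 0}
    - {"dp": [0.04, 0, 0], "delta_rot": [0, 0, 0], "fingers": 0}
    - {"dp": [0.04, 0, 0], "delta_rot": [0, 0, 0], "fingers": 0}
    - {"dp": [0.04, 0, 0], "delta_rot": [0, 0, 0], "fingers": 0}
    - {"dp": [0, 0, 0], "delta_rot": [0, 0, 0], "fingers": 0}

```text
clock: 4.7
position: [0.5602, 0.0296, 0.2707]
ee_rot: [0.246, -0.054, 0.968, 0.013]
contact_force: [-3.6, 0.2, 6.6]
width: 0.015
gripper_force: 39.2
```

```bash
python3 -c "
from h import *
cl(.060,0,.018);st=readout.get_state();print(F.T@(st['position']-H),F.T@st['contact_force'],st['gripper_force'])"
```

```text
t 4.7 rot units [-0.0191  0.0856  0.0053] | dp units: before rot [0.0232 0.0023 0.0204] after rot [0.023  0.0023 0.0206] w 0.015012836203021037
[ 0.0646 -0.0005  0.076 ] [-0.0799  0.582   7.5276] 39.18188810348511
```

Call:
servo_tool:
  moves:
    - {"dp": [0.01, 0, 0], "delta_rot": [0, 0, 0], "fingers": 0}
    - {"dp": [0.01, 0, 0], "delta_rot": [0, 0, 0], "fingers": 0}
    - {"dp": [0.01, 0, 0], "delta_rot": [0, 0, 0], "fingers": 0}
    - {"dp": [0, 0, 0], "delta_rot": [0, 0, 0], "fingers": 0}

```text
clock: 5.1
position: [0.558, 0.0293, 0.2697]
ee_rot: [0.249, -0.053, 0.967, 0.013]
contact_force: [4.3, 3.4, 5.5]
width: 0.015
gripper_force: 38.9
```

```bash
python3 -c "
from h import *
cl(.060,0,.018);st=readout.get_state();print(F.T@(st['position']-H),F.T@st['contact_force'],st['gripper_force'])"
```

```text
t 5.1 rot units [-0.0219  0.1559 -0.0065] | dp units: before rot [0.0113 0.0027 0.0215] after rot [0.011  0.0027 0.0217] w 0.014993175901409443
[ 0.0622 -0.0005  0.0762] [6.6672 2.9188 2.7085] 38.91875445842743
```

Call:
servo_tool:
  moves:
    - {"dp": [0.015, 0, 0], "delta_rot": [0, 0, 0], "fingers": 0}
    - {"dp": [0.01, 0, 0], "delta_rot": [0, 0, 0], "fingers": 0}
    - {"dp": [0, 0, 0], "delta_rot": [0, 0, 0], "fingers": 0}

```text
clock: 5.4
position: [0.5573, 0.0291, 0.2696]
ee_rot: [0.254, -0.053, 0.966, 0.013]
contact_force: [14.4, 8.6, 2.9]
width: 0.0149
gripper_force: 39.0
```

```bash
python3 -c "
from h import *
cl(.060,0,.018);st=readout.get_state();print(F.T@(st['position']-H),F.T@st['contact_force'],st['gripper_force'])"
```

```text
t 5.4 rot units [-0.027   0.247  -0.0225] | dp units: before rot [0.0082 0.0032 0.0228] after rot [0.0077 0.0032 0.023 ] w 0.014895708067871844
[ 0.0615 -0.0006  0.0765] [14.8957  6.9489 -4.6103] 39.01241719722748
```

Call:
servo_tool:
  moves:
    - {"dp": [-0.015, 0, 0], "delta_rot": [0, 0, 0], "fingers": 0}
    - {"dp": [-0.015, 0, 0], "delta_rot": [0, 0, 0], "fingers": 0}
    - {"dp": [0, 0, 0], "delta_rot": [0, 0, 0], "fingers": 0.6}
    - {"dp": [0, 0, 0], "delta_rot": [0, 0, 0], "fingers": 0.6}
    - {"dp": [0, 0, 0], "delta_rot": [0, 0, 0], "fingers": 0.6}

```text
clock: 5.9
position: [0.5552, 0.029, 0.2661]
ee_rot: [0.243, -0.054, 0.968, 0.013]
contact_force: [0.3, 0.8, -0.4]
width: 0.0514
gripper_force: 0.0
```

Call:
servo_tool:
  moves:
    - {"dp": [0, 0, -0.1], "delta_rot": [0, 0, 0], "fingers": 0.6}
    - {"dp": [0, 0, -0.2], "delta_rot": [0, 0, 0], "fingers": 0.6}
    - {"dp": [0, 0, -0.2], "delta_rot": [0, 0, 0], "fingers": 0.6}
    - {"dp": [0, 0, 0], "delta_rot": [0, 0, 0], "fingers": 0.6}
    - {"dp": [0, 0, 0], "delta_rot": [0, 0, 0], "fingers": 0.6}

```text
clock: 6.4
position: [0.5084, 0.0238, 0.3555]
ee_rot: [0.245, -0.054, 0.968, 0.013]
contact_force: [1.0, -0.0, 0.0]
width: 0.051
gripper_force: 0.0
```

```bash
cat >> h.py <<'E'
def proj(X,st):
    c=imaging.calibration("wrist");Ht=c["hand_eye"];t=rot(st["ee_rot"]).T@(X-st["position"]);q=Ht[:3,:3].T@(t-Ht[:3,3]);r=np.arctan2(np.hypot(q[0],q[1]),q[2]);return c["intrinsics"][:2,2]+325.19*r*q[:2]/np.hypot(q[0],q[1])
E
python3 - <<'E'
from h import *
st=readout.get_state();p,d=imaging.get_image("wrist");np.savez("w3.npz",p=p,d=d,pos=st["position"],q=st["ee_rot"])
print("pred hole",proj(H,st),"knobtop",proj(H+F@[.06,0,.030],st))
h=proj(H,st).astype(int)
cv2.imwrite("pics/w3.png",cv2.resize(p[max(0,h[1]-40):h[1]+120,h[0]-60:h[0]+60,::-1],None,fx=4,fy=4,interpolation=cv2.INTER_CUBIC)[:600]);print(h)
P=np.array([.457,.316,.045])
go(P+[0,0,.20+.0539],downR())
E
```

```text
pred hole [284.8753 129.8098] knobtop [284.7337 219.027 ]
[284 129]
t 6.45 rot units [-0.0154  4.9311  0.0001] | dp units: before rot [0.2106 1.4804 0.1976] after rot [0.0914 1.48   0.276 ] w 0.05137505698781269
```

View pics/w3.png

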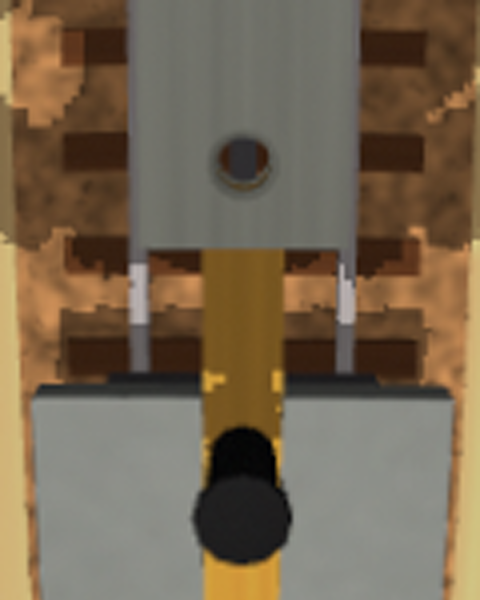

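The close-up shows the drawbar under the upper plate with brass around the hole. The hole is at crop (243,160), which is full-frame (284.6,129.0), and the knob cap is at crop (242,518). Both are where they should be with the drawbar at its stop.

Call:
servo_tool:
  moves:
    - {"dp": [0, 0.18, 0], "delta_rot": [0, 0.62, 0], "fingers": 0.6}
    - {"dp": [0, 0.185, 0], "delta_rot": [0, 0.62, 0], "fingers": 0.6}
    - {"dp": [0, 0.185, 0], "delta_rot": [0, 0.62, 0], "fingers": 0.6}
    - {"dp": [0, 0.185, 0], "delta_rot": [0, 0.62, 0], "fingers": 0.6}
    - {"dp": [0, 0.185, 0], "delta_rot": [0, 0.62, 0], "fingers": 0.6}

```text
clock: 6.95
position: [0.4877, 0.2084, 0.3524]
ee_rot: [0.089, -0.056, 0.994, 0.004]
contact_force: [1.1, 0.0, -0.3]
width: 0.0512
gripper_force: 0.0
```

Call:
servo_tool:
  moves:
    - {"dp": [0, 0.185, 0], "delta_rot": [0, 0.62, 0], "fingers": 0.6}
    - {"dp": [0, 0.185, 0], "delta_rot": [0, 0.62, 0], "fingers": 0.6}
    - {"dp": [0, 0.185, 0], "delta_rot": [0, 0.59, 0], "fingers": 0.6}
    - {"dp": [0.08, 0, 0.15], "delta_rot": [0, 0, 0], "fingers": 0.6}
    - {"dp": [0, 0, 0], "delta_rot": [0, 0, 0], "fingers": 0.6}

```text
clock: 7.45
position: [0.4562, 0.3149, 0.3176]
ee_rot: [-0.007, -0.057, 0.998, -0.004]
contact_force: [0.3, -0.9, -0.9]
width: 0.0513
gripper_force: 0.0
```

```bash
python3 - <<'E'
from h import *
P=np.array([.457,.316,.045]);go(P+[0,0,.20+.0539],downR())
st=readout.get_state();p,d=imaging.get_image("wrist");C=wcloud(d,st)
hsv=cv2.cvtColor(p,cv2.COLOR_RGB2HSV)
for nm,mk in (("red",((hsv[...,0]<8)|(hsv[...,0]>172))),("blue",(hsv[...,0]>100)&(hsv[...,0]<130))):
  mk=mk&(hsv[...,1]>130)&(hsv[...,2]>40)
  k,l,s,ce=cv2.connectedComponentsWithStats(mk.astype(np.uint8))
  for i in range(1,k):
    if s[i,4]>150:
      T=C[l==i];T=T[(T[:,2]>.076)&(T[:,2]<.086)]
      print(nm,s[i],ce[i],len(T),T.mean(0) if len(T) else "", (T.min(0)+T.max(0))/2 if len(T) else "")
print("pred red top",proj(np.array([.457,.316,.079]),st))
np.savez("w4.npz",p=p,d=d,pos=st["position"],q=st["ee_rot"]);cv2.imwrite("pics/w4.png",p[:,:,::-1])
E
```

```text
t 7.45 rot units [-0.0711 -0.1357  0.0235] | dp units: before rot [-0.0059  0.0057  0.0934] after rot [-0.0047  0.0051  0.0935] w 0.051324428939970815
red [   0   62   59  144 3916] [ 23.9014 137.1351] 55 [0.374  0.0487 0.0828] [0.3771 0.049  0.0817]
red [283 179  14  19 201] [289.7861 188.5721] 139 [0.4575 0.3193 0.0794] [0.4577 0.3192 0.0784]
red [  0 210  51  16 554] [ 27.8628 216.7996] 0  
blue [343 167  16  17 202] [350.604  175.0248] 145 [0.4357 0.3787 0.0792] [0.4357 0.3787 0.0786]
pred red top [286.5162 190.0922]
```

View pics/w4.png

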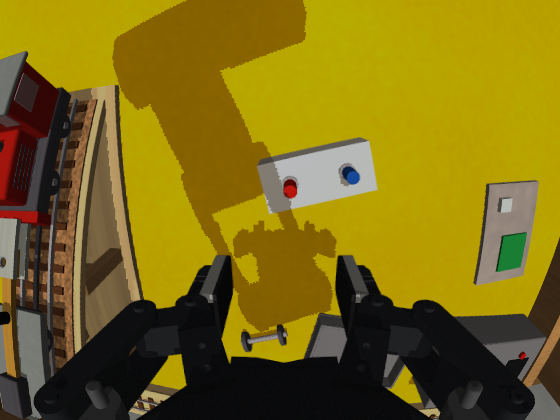

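The wrist view shows the red pin top at (290,188) and the blue at (351,175), both upright in the block. Red is at (0.4577, 0.3192).

Call:
servo_tool:
  moves:
    - {"dp": [0, 0.014, 0.15], "delta_rot": [-0.07, -0.136, 0.024], "fingers": 0.6}
    - {"dp": [0, 0, 0.15], "delta_rot": [0, 0, 0], "fingers": 0.6}
    - {"dp": [0, 0, 0.15], "delta_rot": [0, 0, 0], "fingers": 0.6}
    - {"dp": [0, 0, 0.15], "delta_rot": [0, 0, 0], "fingers": 0.6}
    - {"dp": [0, 0, 0], "delta_rot": [0, 0, 0], "fingers": 0.6}

```text
clock: 8.0
position: [0.4601, 0.317, 0.2013]
ee_rot: [0.004, -0.054, 0.999, 0.001]
contact_force: [-0.2, -0.6, -0.0]
width: 0.0513
gripper_force: 0.0
```

```bash
python3 - <<'E'
from h import *
P=np.array([.4577,.3192,.045]);go(P+[0,0,.025+.0539],downR())
st=readout.get_state();p,d=imaging.get_image("wrist");C=wcloud(d,st)
hsv=cv2.cvtColor(p,cv2.COLOR_RGB2HSV);mk=((hsv[...,0]<8)|(hsv[...,0]>172))&(hsv[...,1]>130)&(hsv[...,2]>40)
k,l,s,ce=cv2.connectedComponentsWithStats(mk.astype(np.uint8))
for i in range(1,k):
    if s[i,4]>200:
      T=C[l==i];T=T[(T[:,2]>.075)&(T[:,2]<.086)]
      if len(T): print(s[i],ce[i],len(T),T.mean(0), (T.min(0)+T.max(0))/2)
E
```

```text
t 8.0 rot units [ 0.024   0.0847 -0.0373] | dp units: before rot [0.0142 0.0114 0.3871] after rot [0.0109 0.0123 0.3872] w 0.05127416917387345
[278 204  20  33 565] [287.1894 220.0867] 355 [0.4571 0.3193 0.0792] [0.4577 0.3194 0.0784]
```

Call:
servo_tool:
  moves:
    - {"dp": [0.012, 0.012, 0.1], "delta_rot": [0.02, 0.06, -0.03], "fingers": 0.6}
    - {"dp": [0, 0, 0.1], "delta_rot": [0, 0, 0], "fingers": 0.6}
    - {"dp": [0, 0, 0.1], "delta_rot": [0, 0, 0], "fingers": 0.6}
    - {"dp": [0, 0, 0], "delta_rot": [0, 0, 0], "fingers": 0.6}
    - {"dp": [0, 0, 0], "delta_rot": [0, 0, 0], "fingers": 0.6}

```text
clock: 8.55
position: [0.4604, 0.3214, 0.1462]
ee_rot: [0.006, -0.056, 0.998, 0.002]
contact_force: [-0.1, -0.4, -0.6]
width: 0.0514
gripper_force: 0.0
```

```bash
python3 - <<'E'
from h import *
P=np.array([.4577,.3193,.045]);go(P+[0,0,.025+.0539],downR())
E
```

```text
t 8.55 rot units [0.0432 0.1174 0.0011] | dp units: before rot [ 0.016  -0.0096  0.1112] after rot [ 0.0147 -0.0092  0.1114] w 0.051402459827329036
```

Call:
servo_tool:
  moves:
    - {"dp": [0.015, -0.009, 0.05], "delta_rot": [0.04, 0.11, 0], "fingers": 0.6}
    - {"dp": [0, 0, 0.05], "delta_rot": [0, 0, 0], "fingers": 0.6}
    - {"dp": [0, 0, 0], "delta_rot": [0, 0, 0], "fingers": 0.6}
    - {"dp": [0, 0, 0], "delta_rot": [0, 0, 0], "fingers": 0.6}

```text
clock: 8.95
position: [0.4562, 0.3189, 0.1241]
ee_rot: [-0.001, -0.056, 0.998, -0.001]
contact_force: [-0.7, 0.3, 0.4]
width: 0.0511
gripper_force: 0.0
```

```bash
python3 - <<'E'
from h import *
P=np.array([.4577,.3193,.045]);go(P+[0,0,.025+.0539],downR())
E
```

```text
t 8.95 rot units [-0.0089 -0.027   0.0045] | dp units: before rot [-0.0079  0.0011  0.0008] after rot [-0.0079  0.0011  0.0008] w 0.05108406358719153
```

Call:
servo_tool:
  moves:
    - {"dp": [-0.007, 0, 0], "delta_rot": [0, -0.02, 0], "fingers": 0.6}
    - {"dp": [0, 0, 0], "delta_rot": [0, 0, 0], "fingers": 0}
    - {"dp": [0, 0, 0], "delta_rot": [0, 0, 0], "fingers": 0}
    - {"dp": [0, 0, 0], "delta_rot": [0, 0, 0], "fingers": 0}
    - {"dp": [0, 0, 0], "delta_rot": [0, 0, 0], "fingers": 0}
  force: 40

```text
clock: 9.45
position: [0.4578, 0.3192, 0.1246]
ee_rot: [0.0, -0.056, 0.998, -0.0]
contact_force: [0.2, 0.5, 1.8]
width: 0.0124
gripper_force: 38.9
```

Call:
servo_tool:
  moves:
    - {"dp": [0, 0, 0], "delta_rot": [0, 0, 0], "fingers": 0}
    - {"dp": [0, 0, 0], "delta_rot": [0, 0, 0], "fingers": 0}

```text
clock: 9.65
position: [0.4578, 0.3192, 0.1246]
ee_rot: [0.0, -0.056, 0.998, -0.0]
contact_force: [0.2, 0.0, 2.6]
width: 0.0125
gripper_force: 39.0
```

```bash
python3 - <<'E'
from h import *
P=np.array([.4577,.3193,.045]);go(P+[0,0,.025+.0539],downR())
E
```

```text
t 9.65 rot units [-0.0047  0.004   0.0043] | dp units: before rot [0.0006 0.0005 0.0034] after rot [0.0006 0.0005 0.0034] w 0.01250717160807874
```

Call:
servo_tool:
  moves:
    - {"dp": [0, 0, -0.1], "delta_rot": [0, 0, 0], "fingers": 0}
    - {"dp": [0, 0, -0.2], "delta_rot": [0, 0, 0], "fingers": 0}
    - {"dp": [0, 0, -0.2], "delta_rot": [0, 0, 0], "fingers": 0}
    - {"dp": [0, 0, -0.2], "delta_rot": [0, 0, 0], "fingers": 0}
    - {"dp": [0, 0, -0.2], "delta_rot": [0, 0, 0], "fingers": 0}

```text
clock: 10.15
position: [0.4573, 0.3191, 0.3055]
ee_rot: [-0.0, -0.056, 0.998, -0.0]
contact_force: [-0.8, 0.7, -0.7]
width: 0.0125
gripper_force: 39.4
```

Call:
servo_tool:
  moves:
    - {"dp": [0, 0, -0.2], "delta_rot": [0, 0, 0], "fingers": 0}
    - {"dp": [0, 0, -0.05], "delta_rot": [0, 0, 0], "fingers": 0}
    - {"dp": [0, 0, 0], "delta_rot": [0, 0, 0], "fingers": 0}

```text
clock: 10.45
position: [0.4581, 0.3196, 0.3558]
ee_rot: [0.002, -0.056, 0.998, 0.0]
contact_force: [0.2, 0.0, -0.8]
width: 0.0128
gripper_force: 39.4
```

```bash
python3 - <<'E'
from h import *
cl(0,0,.1)
E
```

```text
t 10.45 rot units [ 0.0077 -4.8539  0.0035] | dp units: before rot [ 0.1242 -1.4953  0.2322] after rot [ 0.218  -1.4952  0.1487] w 0.012816907059125637
```

Call:
servo_tool:
  moves:
    - {"dp": [0, -0.15, 0], "delta_rot": [0, -0.485, 0], "fingers": 0}
    - {"dp": [0, -0.15, 0], "delta_rot": [0, -0.485, 0], "fingers": 0}
    - {"dp": [0, -0.15, 0], "delta_rot": [0, -0.485, 0], "fingers": 0}
    - {"dp": [0, -0.15, 0], "delta_rot": [0, -0.485, 0], "fingers": 0}
    - {"dp": [0, -0.15, 0], "delta_rot": [0, -0.485, 0], "fingers": 0}

```text
clock: 10.95
position: [0.4733, 0.169, 0.3514]
ee_rot: [0.119, -0.056, 0.991, 0.006]
contact_force: [0.3, -1.2, -0.6]
width: 0.0126
gripper_force: 39.4
```

Call:
servo_tool:
  moves:
    - {"dp": [0, -0.15, 0], "delta_rot": [0, -0.485, 0], "fingers": 0}
    - {"dp": [0, -0.15, 0], "delta_rot": [0, -0.485, 0], "fingers": 0}
    - {"dp": [0, -0.15, 0], "delta_rot": [0, -0.485, 0], "fingers": 0}
    - {"dp": [0, -0.15, 0], "delta_rot": [0, -0.485, 0], "fingers": 0}
    - {"dp": [0, -0.145, 0], "delta_rot": [0, -0.485, 0], "fingers": 0}

```text
clock: 11.45
position: [0.4899, 0.0212, 0.3515]
ee_rot: [0.238, -0.054, 0.97, 0.013]
contact_force: [0.6, 0.8, -1.5]
width: 0.0127
gripper_force: 39.4
```

Call:
servo_tool:
  moves:
    - {"dp": [0.1, 0, 0.05], "delta_rot": [0, 0, 0], "fingers": 0}
    - {"dp": [0.1, 0, 0.05], "delta_rot": [0, 0, 0], "fingers": 0}
    - {"dp": [0, 0, 0], "delta_rot": [0, 0, 0], "fingers": 0}
    - {"dp": [0, 0, 0], "delta_rot": [0, 0, 0], "fingers": 0}

```text
clock: 11.85
position: [0.4649, 0.0193, 0.3168]
ee_rot: [0.239, -0.054, 0.97, 0.013]
contact_force: [0.5, 0.1, -0.7]
width: 0.0123
gripper_force: 39.4
```

```bash
python3 - <<'E'
from h import *
cl(0,0,.1)
st=readout.get_state();p,d=imaging.get_image("wrist");np.savez("w5.npz",p=p,d=d,pos=st["position"],q=st["ee_rot"])
print(F.T@(st["position"]-H),"pred hole",proj(H,st),"flange",proj(st["position"]+rot(st["ee_rot"])[:,2]*.0796,st),"foot",proj(st["position"]+rot(st["ee_rot"])[:,2]*.1156,st))
cv2.imwrite("pics/w5.png",cv2.resize(p[100:300,180:380,::-1],None,fx=3,fy=3,interpolation=cv2.INTER_CUBIC))
E
```

```text
t 11.85 rot units [ 0.0012 -0.0599 -0.0021] | dp units: before rot [0.0082 0.0006 0.0393] after rot [0.0084 0.0007 0.0393] w 0.012329666568387361
[ 0.0017 -0.0001  0.1618] pred hole [283.7524 209.9421] flange [283.4529 261.594 ] foot [283.5324 234.6848]
```

View pics/w5.png

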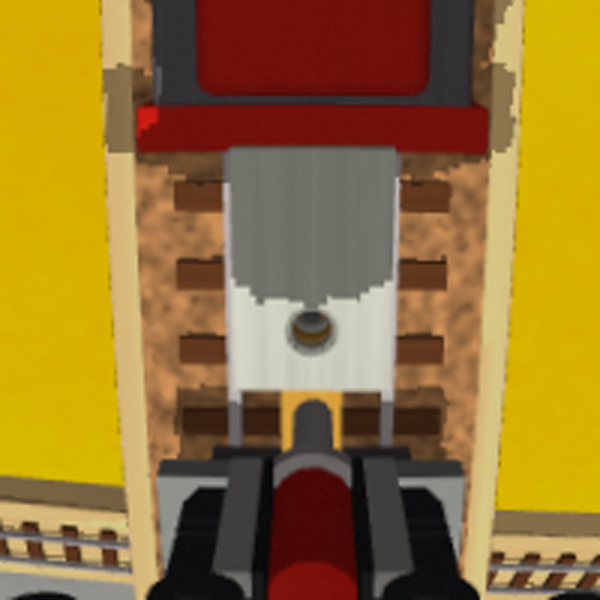

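The crop shows the hole at (311,331), which is full-frame (283.5,210.0) and matches the prediction. The pin foot is at (313,403) and its flange edge at about y=453. I'll check whether the pin is tilted in the grip.

```bash
python3 - <<'E'
from h import *
Z=np.load("w5.npz");p=Z["p"];st=dict(position=Z["pos"],ee_rot=Z["q"]);R=rot(Z["q"])
def pt(r,z): return proj(st["position"]+R@np.array([r,0,z]),st)
for r in (.002,.003,.004): print("foot edge r",r,pt(r,.1156))
print("flange under edge",pt(.009,.0796),"flange top edge",pt(.009,.0756))
def side(y,z): return proj(st["position"]+R@np.array([0,y,z]),st)[0]
print("shaft sides near foot",side(.004,.110),side(-.004,.110))
g=cv2.cvtColor(p,cv2.COLOR_RGB2GRAY)
print("col 284, rows 228..262",g[226:264,284]); print("row 242",g[242,272:298]); print("row 236",g[236,272:298])
E
```

```text
foot edge r 0.002 [283.5333 231.7079]
foot edge r 0.003 [283.5338 230.211 ]
foot edge r 0.004 [283.5342 228.7085]
flange under edge [283.4557 245.9187] flange top edge [283.4447 249.2994]
shaft sides near foot 290.138241608382 276.90549734507067
col 284, rows 228..262 [206 206 205 198 179 165 147  96  60  60  60  60  60  61  61  60  61  61
  61  61  61  61  62  63  64  91 103 101  99  76  42  28  26  27  29  28
  27  27]
row 242 [ 37  87 151 166 165 123  71  56  57  58  59  61  61  61  60  60  59  57
  76 151 165 119  59  36  35  36]
row 236 [ 31  83 150 166 165 157 114  69  56  57  59  60  60  61  59  59  58  85
 133 160 165 121  59  33  33  33]
```

```bash
python3 - <<'E'
from h import *
Z=np.load("w5.npz");p,d=Z["p"],Z["d"];st=dict(position=Z["pos"],ee_rot=Z["q"]);R=rot(Z["q"])
C=(wcloud(d,st)-st["position"])@R
for v in range(230,290,3): print(v,C[v,282:287].mean(0),"sd",C[v,282:287].std(0)[0], p[v,284])
# shaft center columns per row
g=cv2.cvtColor(p,cv2.COLOR_RGB2GRAY).astype(float)
for n,m in (("hole",None),):
    b=((g<140)*1).astype(np.uint8);b[:198]=0;b[223:]=0;b[:,:270]=0;b[:,297:]=0
    k,l,s,ce=cv2.connectedComponentsWithStats(b);print(s,ce)
print("plate pts clevis z",[(F.T@(R@C[v,u]+st["position"]-H)) for v,u in((195,270),(195,298),(222,270),(222,297))])
E
```

```text
230 [-0.0154  0.0003  0.1613] sd 0.00022926367400136143 [213 175 109]
233 [-0.0017  0.0004  0.1224] sd 0.009765755168774887 [116  93  60]
236 [0.003  0.0003 0.1065] sd 0.0002401064684852318 [62 59 59]
239 [0.0031 0.0003 0.1019] sd 0.000201483406495855 [63 60 59]
242 [0.0031 0.0003 0.0976] sd 0.00028518198325094607 [64 60 60]
245 [0.0035 0.0003 0.0926] sd 0.0002710592271471268 [63 60 59]
248 [0.0085 0.0003 0.0781] sd 0.00021293169614816206 [64 61 61]
251 [0.0082 0.0003 0.0753] sd 0.0002040519182165035 [94 90 89]
254 [0.0065 0.0003 0.0755] sd 0.0001825386433119152 [103  98  97]
257 [0.0065 0.0003 0.0721] sd 0.00027524945403418615 [74  8  6]
260 [0.0064 0.0003 0.0691] sd 0.00022314670767100667 [75  9  7]
263 [0.0063 0.0003 0.0661] sd 0.000206888056591572 [75  7  6]
266 [0.0062 0.0003 0.0633] sd 0.0002754468051864232 [75  8  5]
269 [0.006  0.0003 0.0607] sd 0.0003369453386299173 [74  4  4]
272 [0.0063 0.0003 0.0574] sd 0.0002862831914128806 [75  8  5]
275 [0.0062 0.0003 0.0549] sd 0.00026652535530724547 [74  8  4]
278 [0.0063 0.0003 0.0521] sd 0.0004147121778955351 [74  6  4]
281 [0.0063 0.0003 0.0495] sd 0.00047004578526233155 [75  7  5]
284 [0.0209 0.0002 0.0233] sd 0.02884574181903419 [75  8  7]
287 [0.0206 0.0002 0.022 ] sd 0.029027033040316442 [106  15  11]
[[     0      0    560    420 234962]
 [   270    198     21     20    231]
 [   290    198      7      1      7]] [[279.4963 209.502 ]
 [282.8312 207.7792]
 [293.     198.    ]]
plate pts clevis z [array([-0.0118, -0.0102,  0.0005]), array([-0.0118,  0.0106,  0.0002]), array([ 0.0094, -0.0105,  0.0008]), array([0.0094, 0.0101, 0.0008])]
```

Call:
servo_tool:
  moves:
    - {"dp": [0.012, 0, 0.05], "delta_rot": [0, -0.05, 0], "fingers": 0}
    - {"dp": [0, 0, 0.08], "delta_rot": [0, 0, 0], "fingers": 0}
    - {"dp": [0, 0, 0.06], "delta_rot": [0, 0, 0], "fingers": 0}
    - {"dp": [0, 0, 0], "delta_rot": [0, 0, 0], "fingers": 0}
    - {"dp": [0, 0, 0], "delta_rot": [0, 0, 0], "fingers": 0}

```text
clock: 12.4
position: [0.4818, 0.0212, 0.2841]
ee_rot: [0.243, -0.055, 0.968, 0.013]
contact_force: [0.3, -0.2, -0.1]
width: 0.0124
gripper_force: 39.4
```

```bash
cat >> h.py <<'E'
def rep():
    st=readout.get_state();R=rot(st["ee_rot"])
    f=F.T@(st["position"]+R@[-.0008,.0002,.1146]-H);fl=F.T@(st["position"]+R@[-.0008,.0002,.0787]-H)
    print("foot",f,"flange",fl,"force",F.T@st["contact_force"],"rot",Ro.from_matrix(R.T@slopeR()).as_rotvec()/.1,"w",st["width"],"t",st["clock"])
    return st
E
python3 -c "
from h import *
rep()"
```

```text
foot [0.0023 0.0001 0.0103] flange [0.0022 0.0001 0.0462] force [ 0.1897 -0.1875 -0.2403] rot [-0.0018  0.0203  0.0149] w 0.012447823601611266 t 12.4
```

Call:
servo_tool:
  moves:
    - {"dp": [0.011, 0, 0.03], "delta_rot": [0, 0.02, 0.01], "fingers": 0}
    - {"dp": [0, 0, 0], "delta_rot": [0, 0, 0], "fingers": 0}
    - {"dp": [0, 0, 0], "delta_rot": [0, 0, 0], "fingers": 0}

```text
clock: 12.7
position: [0.4818, 0.0211, 0.2773]
ee_rot: [0.241, -0.054, 0.969, 0.013]
contact_force: [-1.0, 0.7, -0.5]
width: 0.0125
gripper_force: 39.4
```

```bash
python3 -c "
from h import *
st=rep()
p,d=imaging.get_image('wrist');h=proj(H,st);print(h)
cv2.imwrite('pics/w6.png',cv2.resize(p[140:290,220:350,::-1],None,fx=4,fy=4,interpolation=cv2.INTER_CUBIC))"
```

```text
foot [-0.0012 -0.      0.0043] flange [-0.0011 -0.      0.0402] force [-1.0381  0.829   0.0048] rot [-0.0042 -0.005  -0.002 ] w 0.012458929637842939 t 12.7
[283.9298 235.4892]
```

View pics/w6.png

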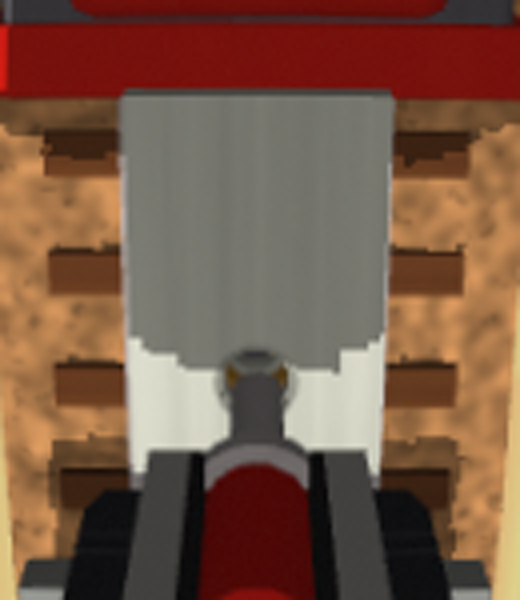

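The foot at (258,376) sits right over the hole at (256,383). I'll correct by 1 mm and insert gently.

Call:
servo_tool:
  moves:
    - {"dp": [-0.005, 0, 0.01], "delta_rot": [0, 0, 0], "fingers": 0}
    - {"dp": [0, 0, 0.02], "delta_rot": [0, 0, 0], "fingers": 0}
    - {"dp": [0, 0, 0.015], "delta_rot": [0, 0, 0], "fingers": 0}
    - {"dp": [0, 0, 0], "delta_rot": [0, 0, 0], "fingers": 0}

```text
clock: 13.15
position: [0.4867, 0.0217, 0.269]
ee_rot: [0.241, -0.054, 0.969, 0.013]
contact_force: [0.3, 0.2, 0.1]
width: 0.0127
gripper_force: 39.4
```

```bash
python3 -c "
from h import *
rep()"
```

```text
foot [-0.0008  0.     -0.0053] flange [-0.0007  0.      0.0306] force [ 0.3334  0.1757 -0.0602] rot [-0.0003 -0.0191 -0.0041] w 0.012692542904438732 t 13.15
```

Inside the upper hole without contact force; continuing.

Call:
servo_tool:
  moves:
    - {"dp": [-0.003, 0, 0.02], "delta_rot": [0, 0, 0], "fingers": 0}
    - {"dp": [0, 0, 0.02], "delta_rot": [0, 0, 0], "fingers": 0}
    - {"dp": [0, 0, 0.015], "delta_rot": [0, 0, 0], "fingers": 0}
    - {"dp": [0, 0, 0], "delta_rot": [0, 0, 0], "fingers": 0}

```text
clock: 13.55
position: [0.4924, 0.0223, 0.2596]
ee_rot: [0.241, -0.054, 0.969, 0.013]
contact_force: [-0.1, 1.2, 0.0]
width: 0.0124
gripper_force: 39.4
```

```bash
python3 -c "
from h import *
rep()"
```

```text
foot [-0.0001  0.     -0.0163] flange [-0.0001  0.      0.0196] force [0.0716 1.2082 0.0125] rot [-0.0003 -0.0187 -0.0037] w 0.012403794538938816 t 13.55
```

Call:
servo_tool:
  moves:
    - {"dp": [0, 0, 0.02], "delta_rot": [0, 0, 0], "fingers": 0}
    - {"dp": [0, 0, 0.02], "delta_rot": [0, 0, 0], "fingers": 0}
    - {"dp": [0, 0, 0.015], "delta_rot": [0, 0, 0], "fingers": 0}
    - {"dp": [0, 0, 0], "delta_rot": [0, 0, 0], "fingers": 0}

```text
clock: 13.95
position: [0.4975, 0.0229, 0.2499]
ee_rot: [0.241, -0.054, 0.969, 0.013]
contact_force: [-0.4, -0.4, -0.4]
width: 0.0123
gripper_force: 39.4
```

```bash
python3 -c "
from h import *
rep()"
```

```text
foot [-0.0001  0.     -0.0273] flange [-0.0001  0.      0.0086] force [-0.6043 -0.3709 -0.1835] rot [-0.0007 -0.0177 -0.0035] w 0.012341962930178769 t 13.95
```

Call:
servo_tool:
  moves:
    - {"dp": [0, 0, 0.02], "delta_rot": [0, 0, 0], "fingers": 0}
    - {"dp": [0, 0, 0.015], "delta_rot": [0, 0, 0], "fingers": 0}
    - {"dp": [0, 0, 0.01], "delta_rot": [0, 0, 0], "fingers": 0}
    - {"dp": [0, 0, 0], "delta_rot": [0, 0, 0], "fingers": 0}

```text
clock: 14.35
position: [0.5016, 0.0233, 0.2428]
ee_rot: [0.241, -0.054, 0.969, 0.013]
contact_force: [-3.6, -0.5, 3.1]
width: 0.0121
gripper_force: 40.1
```

```bash
python3 -c "
from h import *
rep()"
```

```text
foot [ 0.0002 -0.     -0.0355] flange [ 0.0002 -0.      0.0004] force [-1.7593 -0.0633  4.4486] rot [-0.0037 -0.0094  0.001 ] w 0.012115310443858256 t 14.35
```

Call:
servo_tool:
  moves:
    - {"dp": [0, 0, 0.008], "delta_rot": [0, 0, 0], "fingers": 0}
    - {"dp": [0, 0, 0], "delta_rot": [0, 0, 0], "fingers": 0}

```text
clock: 14.55
position: [0.5017, 0.0234, 0.2427]
ee_rot: [0.242, -0.055, 0.969, 0.013]
contact_force: [-14.2, -2.6, 16.1]
width: 0.0125
gripper_force: 41.9
```

```bash
python3 -c "
from h import *
rep()"
```

```text
foot [ 0.0004 -0.     -0.0357] flange [0.0004 0.     0.0002] force [-5.1798 -0.9906 21.0294] rot [-0.0069 -0.0013  0.012 ] w 0.01254056950421366 t 14.55
```

Call:
servo_tool:
  moves:
    - {"dp": [0, 0, -0.008], "delta_rot": [0, 0, 0], "fingers": 0}
    - {"dp": [0, 0, 0], "delta_rot": [0, 0, 0], "fingers": 0.6}
    - {"dp": [0, 0, 0], "delta_rot": [0, 0, 0], "fingers": 0.6}
    - {"dp": [0, 0, 0], "delta_rot": [0, 0, 0], "fingers": 0.6}
    - {"dp": [0, 0, 0], "delta_rot": [0, 0, 0], "fingers": 0.6}

```text
clock: 15.05
position: [0.5019, 0.0233, 0.2423]
ee_rot: [0.241, -0.054, 0.969, 0.013]
contact_force: [0.5, 0.2, -0.4]
width: 0.0509
gripper_force: 0.0
```

Call:
servo_tool:
  moves:
    - {"dp": [0, 0, -0.05], "delta_rot": [0, 0, 0], "fingers": 0.6}
    - {"dp": [0, 0, -0.15], "delta_rot": [0, 0, 0], "fingers": 0.6}
    - {"dp": [0, 0, -0.2], "delta_rot": [0, 0, 0], "fingers": 0.6}
    - {"dp": [0, 0, -0.1], "delta_rot": [0, 0, 0], "fingers": 0.6}
    - {"dp": [0, 0, 0], "delta_rot": [0, 0, 0], "fingers": 0.6}

```text
clock: 15.55
position: [0.4555, 0.0178, 0.3348]
ee_rot: [0.245, -0.054, 0.968, 0.012]
contact_force: [0.7, 0.2, 0.0]
width: 0.0514
gripper_force: 0.0
```

```bash
python3 - <<'E'
from h import *
st=rep();p,d=imaging.get_image("wrist");C=(wcloud(d,st)-H)@F
h=proj(H,st).astype(int);print(h)
hsv=cv2.cvtColor(p,cv2.COLOR_RGB2HSV);mk=((hsv[...,0]<8)|(hsv[...,0]>172))&(hsv[...,1]>130)&(hsv[...,2]>40)
T=C[mk];T=T[(np.abs(T[:,0])<.015)&(np.abs(T[:,1])<.015)&(T[:,2]>0)];print("knob",len(T),T.min(0),T.max(0))
print("flange rim z", [C[v,h[0]] for v in range(h[1]-20,h[1]+6,3)])
a=p[max(0,h[1]-75):h[1]+75,h[0]-75:h[0]+75]
t,_=imaging.get_image("scene")
o=np.hstack([cv2.resize(a,(400,400),interpolation=cv2.INTER_CUBIC),cv2.resize(t[120:320,180:380],(400,400),interpolation=cv2.INTER_CUBIC)])
cv2.imwrite("pics/w7.png",o[:,:,::-1])
E
```

```text
foot [ 0.0033 -0.0006  0.0675] flange [ 0.0031 -0.0005  0.1034] force [ 0.6023  0.1363 -0.3014] rot [-0.0272  0.0648  0.0045] w 0.051361016786439624 t 15.55
[284 199]
knob 425 [-0.0084 -0.0064  0.0047] [0.0045 0.006  0.0357]
flange rim z [array([-0.017 , -0.0007,  0.0001]), array([-0.0145, -0.0007,  0.0001]), array([-0.0121, -0.0007,  0.0004]), array([-0.0106, -0.0007,  0.0039]), array([-0.0085, -0.0007,  0.0053]), array([-0.0078, -0.0007,  0.0112]), array([-0.0082, -0.0007,  0.0207]), array([-0.0081, -0.0007,  0.0279]), array([-0.0076, -0.0006,  0.0335])]
```

View pics/w7.png

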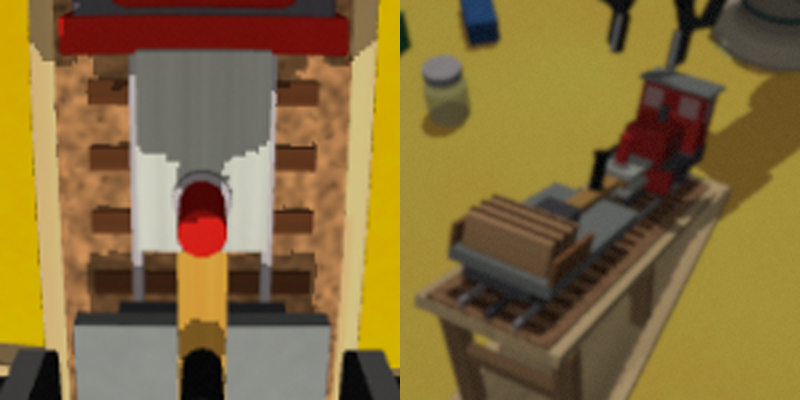

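The left panel shows the red pin seated, knob at (203,220) with the flange flat on the plate: depth puts the flange top about 4 mm and the knob top about 34 mm above it. The right panel shows the jar still standing.

```bash
python3 -c "
from rig import manip
print(manip.sign_off())"
```

```text
the job is handed in; nothing more can be done
None
```

The drawbar is out at its stop and the red pin is through plates and eye with its flange flat on the upper plate; the gripper has let go, the spare pin and jar were left untouched, and I handed the job in at about 15.7 s.

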